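Refit the gear of a tube mixer drive

ROBOT

A 6-joint arm with a two-finger parallel gripper is mounted at the origin on the work surface. World frame = base frame: x ahead of the robot, y to its left, z up, the work surface at z = 0. Lengths are in m, angles in rad, forces in N, time in s.
With the tool pointing down it reaches from about 0.375 to 0.9 m from the base axis. Payload 3.1 kg.
Tool frame: the origin (TCP) lies at the very end of the fingers, on their centre line; the grasp point (between the pads) lies 19 mm behind it; x points along the fingers, y is the direction in which the jaws open and shut, and the axes are right-handed (so a half turn about x gives the same grasp; the last joint's range is limited). The gripper opens to 87 mm and grips with 3 to 60 N. Pads are 19 mm wide; open, the fingers measure 117 mm over their backs; the gripper's body (75 mm by 190 mm) begins 51 mm behind the grasp point.
Start: joints at [1.143, 0.527, 1.433, -0, 1.181, -0.178], TCP at [0.154, 0.606, 0.223] pointing down, gripper open.
Joint ranges: [-3.08, 3.08], [-0.75, 2.2], [0.22, 2.44], [-1.43, 4.57], [0, 2.65], [-2.85, 2.85]. Speed limits (rad/s): [2.79, 2.79, 3.14, 3.14, 3.14, 3.14].

INTERFACE

Orientations are given as a unit quaternion [x, y, z, w].
In Python, from rig import robot gives the robot as it stands.
- The arm moves only by the tool carry_out, never from a script. Its argument "commands" is a list that holds one entry, the list of rows, each a list of 5 numbers: the opening, from 0 (shut) to 1 (fully open), then the shift along the tool's x, y, z in mm, then the turn about the tool's x in degrees. In form: [[[hand, x, y, z, twist], ...]]. A call has 1 to 8 rows; each row shifts and turns the pose as measured when the row begins, along the tool's axes as they then stand; what a row does not reach is not made up. A row lasts 1/12 s, in which the tool goes at most 41.7 mm and 7.16 degrees, less where a joint would pass 70% of its speed; a pose out of reach is approached as far as the arm can. A call with a gripper value outside its range is refused whole. The fingers move at their own pace and stop on an object; "force" is the grip in N (left out, the last holds). Time passes only in rows, so rows that do not move let the fingers close. It gives the time, the measured TCP pose, the force and the opening at its end, in the units of the state.
- robot.get_obs(): the state, without advancing time (a new reading comes with each control period).
- robot.camera(name): name is "scene" or "side" or "wrist"; returns the picture (400x640x3 uint8, red, green, blue); there is no depth.
- robot.camera_model(name): a dict with "fx", "fy", "cx", "cy" (pixels), "k1" (the pictures are not rectified: a ray, as slopes to the right and down, at radius r is drawn at 1 + k1 r^2 times it, then the intrinsics apply), "R" (3x3) and "t" (3): a world point X has camera coordinates R X + t. Camera axes: x right, y down, z forward; pixel columns grow to the right and rows downward; lengths in m; the calibration is good to about 2 mm. A picture is of the moment at which its call begins: read the wrist's pose just before it. camera_model takes no time and is no camera call; for the wrist camera it gives the pose at the moment of the call.
- robot.hand_in(): hands the job in, once; it reports no verdict.
The state is a dict: "time": time; "q": joint angles; "joint_velocities": joint speeds; "joint_torque": joint torques, N m; "position": TCP position; "tool_rot": TCP orientation; "ft_force": force on the tool from outside, world axes, zero at the start; "moment": the same for the moment, N m; "grip_width": finger opening in m.
Only numpy, scipy, OpenCV 4.12 (cv2) and the standard library are available. Lean on these libraries where they do the work, as an engineer would, in place of code of your own. Each camera call takes 0.05 s, during which the arm holds its last target. There are 200 camera calls.

TASK

The lab's tube mixer is open for service. Work the red transit wedge loose from its slot in the deck and put it in the blue tray; then fit the green gear on the steel spindle, turning it to and fro until its teeth mesh with the fixed brass pinion and it sits fully home, and let go. Do not force the gear down on the pinion, and leave the bottle, the yellow tip box and the pink tube rack where they are.

Things in the scene. Friction and masses are not known exactly. Their poses are not given: they have to be found in the camera images.
- mixer: Grey mixer drive fixed to the bench, 130 (x) by 170 (y) mm; origin at the centre of its underside, z up; its flat deck is 45 mm above the bench. Four brass cover posts, 10 mm thick and 36 mm tall, stand on the deck at (+-54, +-70) mm. The amber bottle stands close to its +x side.
- seat (a point): Where the centre of the gear's underside must rest: top of a steel collar (24 mm across, 2 mm above the deck) at (0, -22, 47) mm in the mixer's frame, axes as the mixer's. A steel spindle 10 mm thick rises 28 mm above this point (its last 5 mm tapers to 3 mm).
- pinion_top (a point): Centre of the top of the fixed brass pinion, (0, 29.5, 59) mm in the mixer's frame, 14 mm above the deck. 8 round-tipped teeth, 6 mm wide, tip radius 24.5, root 14. Its tooth angle differs each time and is not reported: see it, or rock the gear to find it. The gear meets it 12 mm above the seat; in each 30 degrees of gear turn some 6 degrees let it drop into mesh. The pinion cannot turn.
- slot (a point): Mouth of the wedge's slot, at deck height, (0, -46, 45) mm in the mixer's frame. 27 mm deep; 26 mm long along the mixer's x, so the wedge has 3 mm of play either way along x. Sprung jaws (9 N) pinch it along the mixer's y: 8 to 15 N to pull straight up, less when it is moved to and fro along x; the pinch fades over the first 20 mm of lift.
- wedge: Red wedge, 90 mm tall (z), 20 mm wide (x), 50 g. Origin at the centre of its foot. Thickness (y): 9 mm at the foot, 13.7 mm at 45 mm height, then a straight grip 14 mm thick up to the top. It starts upright in the slot, axes parallel to the mixer's, foot 27 mm below the deck, 63 mm standing out, in the gear's way.
- wedge_mid (a point): Middle of the wedge, 45 mm above its foot on its axis.
- gear: Green gear, white hexagonal hub, 110 g, lying flat, hub up. Origin at the centre of its underside, z up. 12 round-tipped teeth, 12 mm thick, 6 mm wide, tip radius 34.5 mm, one along its x. The hub rises from 12 to 40 mm above the underside, 28 mm across flats, one flat facing along the gear's x, the rest every 60 degrees. A blind bore 12 mm wide and 31 mm deep opens in the underside.
- tray: Blue open tray fixed to the bench, outside 120 (x) by 180 (y) by 35 mm high, walls and floor 5 mm; origin at the centre of its underside.
- tip_box: Bystander: white tip box with a yellow top, 85 (x) by 120 (y) by 57 mm; origin at the centre of its underside. Loose.
- tube_rack: Bystander: pink tube rack, 80 (x) by 120 (y) by 28 mm, with caps up to 36 mm; origin at the centre of its underside. Loose.
- bottle: Bystander: amber bottle, 54 mm thick, 160 mm tall, standing; origin at the centre of its underside. Loose.
There are look-alikes about, which are no part of the job. Of the things that look like the wedge, the smallest one is meant.

How it is judged:
On the way, in this order (a step that is already met when the one before it is completed fails the run):
1. the red wedge is out of its slot and in the blue tray (x of wedge_mid in the frame of tray between -0.055 and 0.055 m and y of wedge_mid in the frame of tray between -0.085 and 0.085 m and height (world z) of wedge_mid below 0.065 m), for 0.2 s.
2. the gear is fully home on the spindle, in mesh with the pinion (horizontal distance between gear and seat below 0.003 m and z of gear in the frame of seat below 0.003 m and angle between gear's own z axis and vertical below 0.06 rad), for 0.2 s.
At the end, for the whole second after the job is handed in: The wedge is at rest in the tray (its middle inside the walls, below 65 mm). The gear is at rest on the spindle in mesh: within 3 mm of the seat sideways and in height, within 0.06 rad of level. Bottle, tip box and tube rack are within 20 mm of their starts (all of step 1 and all of step 2 and linear speed of each of wedge, gear below 0.02 m/s and distance of each of tip_box, tube_rack, bottle from where it was at the start of the episode below 0.02 m); the robot touches nothing.
It fails at once if the gear is forced on the mixer or pinion with more than 80 N, all contacts summed (contact force between gear and mixer above 80 N).
It fails at once if a bystander is pushed more than 20 mm or tipped over (distance of any of tip_box, tube_rack, bottle from where it was at the start of the episode above 0.02 m or angle between any of tip_box, tube_rack, bottle's own z axis and vertical above 0.35 rad).
It also fails if it takes over 70 s, if anything falls off the work surface, if the arm or the gripper's body presses on something with over 40 N, if the wrist force passes 120 N, or if a joint passes its speed limit or range.

## Working session

There is one attempt and no reset: what is moved stays moved. The work goes in short steps, Python scripts to look and compute and a tool call to move; the robot and the scene stay as the last step left them, time stands still between calls to the robot, and variables do not carry over. Pictures are saved under pics/ and viewed, on a budget of 10 in all, crops included, one or two more only if the job needs it, and the job is handed in when it is done.

Besides the shell and the picture viewer there is one more tool, called after ">>>" as a command line: name --argument value ..., lists and objects as JSON in quotes. carry_out: Moves the arm, as the interface text tells. Its arguments: {"type":"object","properties":{"commands":{"type":"array"},"force":{"type":"number"}},"required":["commands"]}

```bash
mkdir -p pics; ls
python3 - <<'E'
from rig import robot
import cv2, numpy as np
o=robot.get_obs(); print({k:np.round(v,3) for k,v in o.items()})
for n in ("scene","side"):
    cv2.imwrite(f"pics/{n}0.png",robot.camera(n)[:,:,::-1]); 
    m=robot.camera_model(n); print(n,{k:np.round(v,3) for k,v in m.items()})
E
```

```text
pics
{'time': np.float64(0.0), 'q': array([ 1.143,  0.528,  1.434, -0.   ,  1.181, -0.179]), 'joint_velocities': array([ 0.001,  0.002, -0.   , -0.   ,  0.001, -0.   ]), 'joint_torque': array([  0.   , -44.004, -17.659,   0.063,   0.058,  -0.   ]), 'position': array([0.154, 0.605, 0.222]), 'tool_rot': array([ 0.087,  0.702, -0.088,  0.701]), 'ft_force': array([-0.287,  0.204, -0.282]), 'moment': array([-0.004,  0.006, -0.059]), 'grip_width': np.float64(0.087)}
scene {'fx': np.float64(455.853), 'fy': np.float64(455.853), 'cx': np.float64(316.497), 'cy': np.float64(197.615), 'k1': np.float64(-0.032), 'R': array([[-0.642,  0.767, -0.009],
       [ 0.59 ,  0.487, -0.644],
       [-0.489, -0.419, -0.765]]), 't': array([ 0.346, -0.28 ,  1.375])}
side {'fx': np.float64(477.69), 'fy': np.float64(477.69), 'cx': np.float64(324.783), 'cy': np.float64(198.5), 'k1': np.float64(-0.1), 'R': array([[ 0.982, -0.19 ,  0.006],
       [-0.131, -0.697, -0.705],
       [ 0.138,  0.692, -0.709]]), 't': array([-0.563,  0.109,  0.986])}
```

View pics/scene0.png

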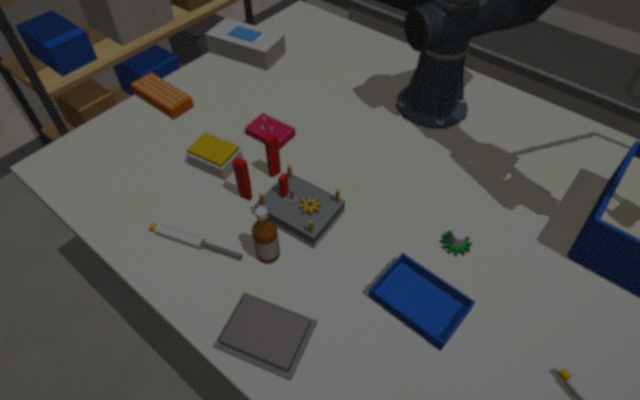

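View pics/side0.png

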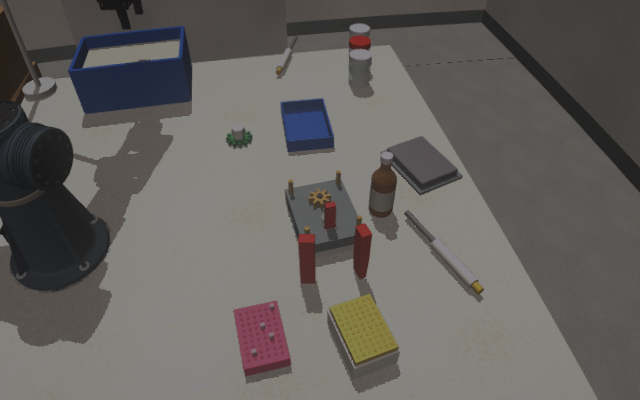

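The scene view shows the mixer at about (305,205) with the small red wedge at (284,185). Two taller red look-alikes are at (243,178) and (272,155), the gear is at (455,242) and the tray at (421,300). The side view shows the same layout: mixer (322,212), wedge (330,215), gear (238,136) and tray (306,125). I'll enlarge these.

Run:
```python
import cv2, numpy as np
def tile(n,x,y):
    im=cv2.imread(f"pics/{n}0.png")[y:y+100,x:x+133]
    t=cv2.resize(im,None,fx=3,fy=3,interpolation=cv2.INTER_CUBIC)
    t=cv2.convertScaleAbs(t,alpha=1.5,beta=10)
    for i in range(0,133):
        if (x+i)%10==0: cv2.line(t,(3*i+1,0),(3*i+1,5 if (x+i)%50 else 14),(255,255,255),1)
    for i in range(0,100):
        if (y+i)%10==0: cv2.line(t,(0,3*i+1),(5 if (y+i)%50 else 14,3*i+1),(255,255,255),1)
    return cv2.copyMakeBorder(t,0,0,0,1,cv2.BORDER_CONSTANT)
a=np.vstack([np.hstack([tile("scene",232,155),tile("side",272,160)]),np.hstack([tile("scene",355,250),tile("side",217,80)])])
cv2.imwrite("pics/m.png",a);print(a.shape)
```

```text
(600, 800, 3)
```

View pics/m.png

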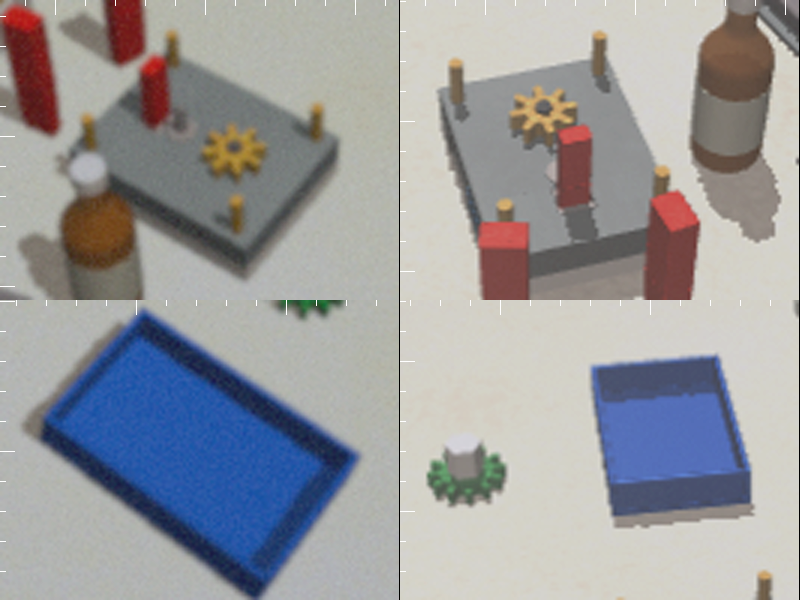

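Reading off the montage: four brass post tops, pinion, wedge and tray corners are clear in both views. Next I fit the poses.

```bash
cat > h.py <<'E'
import numpy as np, cv2
from scipy.optimize import least_squares
from scipy.spatial.transform import Rotation as Rn
def proj(m,X):
    c=np.atleast_2d(X)@np.array(m["R"]).T+np.array(m["t"]); s=c[:,:2]/c[:,2:]
    s=s*(1+m["k1"]*(s**2).sum(1,keepdims=True))
    return s*[m["fx"],m["fy"]]+[m["cx"],m["cy"]]
def onplane(m,uv,z):
    "pixel -> world xy at height z"
    f=lambda p: proj(m,[p[0],p[1],z])[0]-uv
    return least_squares(f,[0.5,0.3]).x
def placed(loc,p): # loc Nx3, p=x,y,yaw
    return np.asarray(loc)@Rn.from_euler('z',p[2]).as_matrix().T+[p[0],p[1],0]
E
python3 - <<'E'
from h import *; from rig import robot
S,D=robot.camera_model("scene"),robot.camera_model("side")
def T(o,l): return np.array([(o[0]+(a-o[2])/3,o[1]+(b-o[3])/3) for a,b in l])
s1=(232,155,1,1);d1=(272,160,401,1);s2=(355,250,1,301);d2=(217,80,401,301)
def fit(loc,su,du,g):
    for ms in ((S,su),),((D,du),),((S,su),(D,du)):
        r=least_squares(lambda p:np.concatenate([(proj(m,placed(loc,p))-u).ravel() for m,u in ms]),g)
        print(np.round(r.x,4),np.degrees(r.x[2]).round(1),'rms',np.sqrt((r.fun**2).mean()).round(2))
    return r.x
posts=[(-.054,-.07,.081),(-.054,.07,.081),(.054,.07,.081),(.054,-.07,.081)]
mx=fit(posts,T(s1,[(172,33),(316,106),(236,199),(88,118)]),T(d1,[(504,203),(455,62),(599,36),(661,170)]),[.5,.2,0])
tr=[(-.06,-.09,.035),(-.06,.09,.035),(.06,.09,.035),(.06,-.09,.035)]
t=fit(tr,T(s2,[(145,312),(357,457),(262,597),(45,420)]),T(d2,[(612,488),(593,368),(717,357),(748,474)]),[.5,.5,0])
print("gear",onplane(S,np.array([459,236]),.04),onplane(D,T(d2,[(463,441)])[0],.04))
# decoys, bottle
print("dec side feet", onplane(D,np.array([308,283]),0),onplane(D,np.array([362,278]),0),"scene",onplane(S,np.array([247,198]),0),onplane(S,np.array([274,175]),0))
print("bottle",onplane(S,T(s1,[(88,160)])[0],.16),onplane(D,np.array([387,158]),.16))
print("seat,slot,pinion",placed([(0,-.022,.047),(0,-.046,.045),(0,.0295,.059)],mx))
E
```

```text
[ 0.5651 -0.0293  0.0937] 5.4 rms 0.25
[ 0.5642 -0.0295  0.0881] 5.0 rms 0.21
[ 0.5645 -0.0294  0.0903] 5.2 rms 0.27
[ 0.5902  0.321  -0.0469] -2.7 rms 1.27
[ 0.583   0.3122 -0.0361] -2.1 rms 0.68
[ 0.5874  0.3197 -0.0448] -2.6 rms 1.65
gear [0.40994273 0.30762271] [0.40409452 0.3058164 ]
dec side feet [ 0.50618763 -0.17674946] [ 0.61319728 -0.18499382] scene [ 0.61288411 -0.16568677] [ 0.51230867 -0.16748236]
bottle [ 0.69529174 -0.01280503] [ 0.69616801 -0.02007827]
seat,slot,pinion [[ 5.66502784e-01 -5.13439067e-02  4.70000000e-02]
 [ 5.68667696e-01 -7.52460647e-02  4.50000000e-02]
 [ 5.61857244e-01 -5.38593679e-05  5.90000000e-02]]
```

Mixer pose is consistent between views: (0.5645, -0.0294), yaw 5.2°. I'll check the look-alikes' height, the tool yaw and the wrist camera's geometry.

```bash
cat >> h.py <<'E'
def state():
    from rig import robot
    o=robot.get_obs(); R=Rn.from_quat(o["tool_rot"]).as_matrix(); return o,R
def plan(x,y,z,yaw=None):
    "yaw deg of tool y (mod 180). prints twist, then shift in tool axes before twist / after twist (mm)"
    o,R=state(); psi=np.degrees(np.arctan2(R[1,1],R[0,1])); tw=0
    if yaw is not None: tw=-((yaw-psi+90)%180-90)
    d=(np.array([x,y,z])-o["position"])*1000; R2=R@Rn.from_euler('x',tw,degrees=True).as_matrix()
    print(f"t={o['time']:.2f} tcp",np.round(o["position"],4),f"psi={psi:.1f} q={np.round(o['q'],2)} F={np.round(o['ft_force'],1)} w={o['grip_width']*1000:.1f}")
    print("twist",round(tw,1),"shift now",np.round(R.T@d,1),"after twist",np.round(R2.T@d,1))
E
python3 - <<'E'
from h import *; from rig import robot
D=robot.camera_model("side")
for f,t in (((308,283),(308,240)),((362,278),(362,228))):
    b=onplane(D,np.array(f),0)
    print("decoy h",least_squares(lambda z:proj(D,[b[0],b[1],z[0]])[0][1]-t[1],[.1]).x)
w=robot.camera_model("wrist"); o,R=state()
print(R.round(3)); print("cam in tool: axes",(R.T@np.array(w["R"]).T).round(3),"pos",(R.T@(-np.array(w["R"]).T@w["t"]-o["position"])).round(4),w["fx"],w["cx"],w["cy"],w["k1"])
plan(.405,.25,.25,0)
E
```

```text
decoy h [0.13129746]
decoy h [0.14987687]
[[-0.001  0.246  0.969]
 [-0.002  0.969 -0.246]
 [-1.    -0.002 -0.   ]]
cam in tool: axes [[-0.001 -0.284  0.959]
 [ 1.    -0.001  0.   ]
 [ 0.     0.959  0.284]] pos [-0.1622  0.0002 -0.0776] 280.2045200835669 320.0806890133446 202.12475995472363 -0.034298069988699734
t=0.10 tcp [0.1536 0.6051 0.2217] psi=75.7 q=[ 1.14  0.53  1.43 -0.    1.18 -0.18] F=[-0.1 -0.4 -0.5] w=87.0
twist 75.7 shift now [ -27.9 -282.4  331.1] after twist [-27.9 251.4 355.2]
```

>>> carry_out --commands '[[[1,2,-23,32,0],[1,2,-23,32,0],[1,2,-23,32,0],[1,2,-23,32,0],[1,2,-23,32,0],[1,2,-23,32,0],[1,2,-23,32,0],[1,2,-23,32,0]]]' --force 30

```text
time: 0.77
position: [0.3577, 0.3615, 0.2015]
tool_rot: [0.082, 0.704, -0.082, 0.701]
ft_force: [0.3, 0.3, -0.2]
grip_width: 0.0868
```

>>> carry_out --commands '[[[1,2,-23,32,0],[1,2,-23,32,0],[1,0,0,0,0]]]'

```text
time: 1.02
position: [0.4156, 0.2938, 0.1962]
tool_rot: [0.084, 0.703, -0.085, 0.701]
ft_force: [1.1, 1.4, -0.6]
grip_width: 0.0868
```

Run:
```python
from h import *; from rig import robot
plan(.407,.307,.2)
w=robot.camera_model("wrist"); im=robot.camera("wrist")
u=proj(w,[.407,.307,.04])[0]; print(u); x,y=int(u[0])-80,int(u[1])-60; x=max(0,x);y=max(0,min(y,280))
t=cv2.resize(im[y:y+120,x:x+160,::-1],None,fx=5,fy=5,interpolation=cv2.INTER_CUBIC)
cv2.imwrite("pics/g1.png",t); print("origin",x,y); np.savez("g1.npz",im=im,**w)
```

```text
t=1.02 tcp [0.4156 0.2938 0.1962] psi=76.3 q=[ 0.4   0.41  1.75 -0.    0.99 -0.94] F=[ 1.1  1.4 -0.6] w=86.8
twist 0 shift now [ -3.8  10.8 -11.5] after twist [ -3.8  10.8 -11.5]
[329.35721385 179.01116678]
origin 249 119
```

View pics/g1.png

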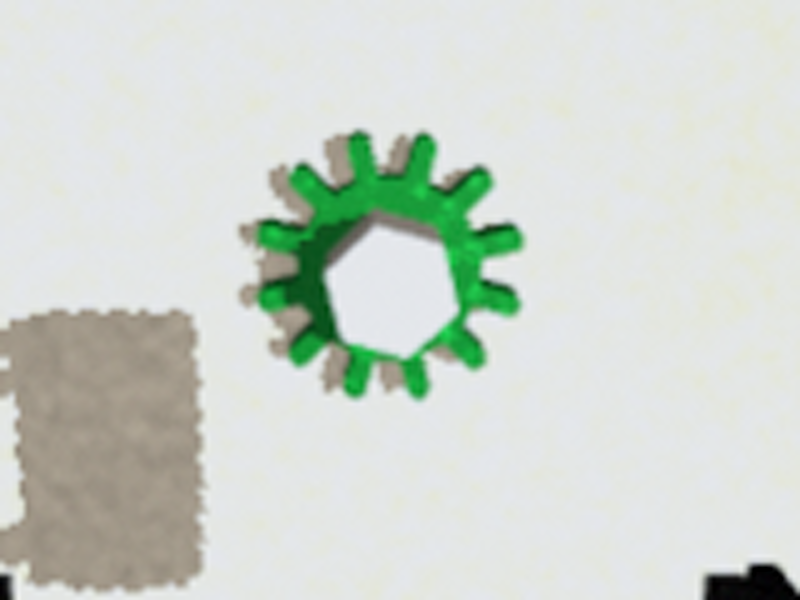

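The wrist picture shows the gear clearly: white hexagon corners around crop (392,290) and twelve tooth tips. Next I fit its pose.

Run:
```python
from h import *
d=np.load("g1.npz"); w={k:d[k] for k in d.files if k!="im"}
hx=np.array([(378,224),(443,240),(460,308),(402,358),(338,342),(324,272)]);tt=np.array([(360,136),(425,138),(487,173),(520,238),(515,303),(478,360),(418,392),(354,390),(297,358),(264,297),(264,233),(298,170)])
uv=lambda a:np.array([249,119])+(a-2)/5
H=[(.01617*np.cos(a),.01617*np.sin(a),.04) for a in np.radians(30+60*np.arange(6))]
G=[(.034*np.cos(a),.034*np.sin(a),.012) for a in np.radians(30*np.arange(12))]
def f(p,which):
    r=[]
    for loc,u in ((H,uv(hx)),(G,uv(tt))):
        if loc is H and which==1 or loc is G and which==0: continue
        q=proj(w,placed(loc,p)); dd=q[:,None]-u[None]; i=(dd**2).sum(-1).argmin(0); r.append((q[i]-u).ravel())
    return np.concatenate(r)
for which in 0,1,2:
    b=min((least_squares(f,[.407,.307,np.radians(y)],args=(which,)) for y in range(0,60,5)),key=lambda r:r.cost)
    print(np.round(b.x[:2],4),np.degrees(b.x[2])%60,np.sqrt((b.fun**2).mean()))
# teeth centred between? 
plan(.5687,-.0752,.17,5.2)
```

```text
[0.4038 0.3047] 29.721434450036462 0.5054943011450564
[0.4035 0.3052] 30.207680949460535 0.6421166135231205
[0.4036 0.305 ] 30.14654058594433 0.6231934256063351
t=1.07 tcp [0.4132 0.2955 0.1962] psi=76.3 q=[ 0.4   0.41  1.75  0.    0.99 -0.93] F=[0.2 0.3 1. ] w=86.8
twist 71.1 shift now [  25.4 -323.5  238.7] after twist [ 25.4 121.4 383.3]
```

>>> carry_out --commands '[[[0.6,0,-32,24,7],[0.6,0,-29,28,7],[0.6,0,-25,31,7],[0.6,0,-21,34,7],[0.6,0,-17,36,7],[0.6,0,-12,38,7],[0.6,0,-8,39,7],[0.6,0,-3,40,7]]]'

```text
time: 1.73
position: [0.5324, 0.007, 0.1924]
tool_rot: [0.407, 0.583, -0.409, 0.572]
ft_force: [0.4, 0.3, -0.8]
grip_width: 0.0531
```

Run:
```python
from h import *
plan(.5687,-.0752,.17,5.2)
```

```text
t=1.73 tcp [0.5324 0.007  0.1924] psi=19.5 q=[-0.2   0.45  1.69  0.01  1.02 -0.54] F=[ 0.4  0.3 -0.8] w=53.1
twist 14.3 shift now [21.3  7.  89.9] after twist [21.3 28.9 85.4]
```

>>> carry_out --commands '[[[0.6,0,0,0,7],[0.6,0,0,0,7],[0.6,7,10,28,0],[0.6,7,10,28,0],[0.6,7,9,29,0],[0.6,0,0,0,0]]]'

```text
time: 2.23
position: [0.5731, -0.0782, 0.1691]
tool_rot: [0.477, 0.526, -0.479, 0.516]
ft_force: [0.8, -0.7, -0.8]
grip_width: 0.052
```

Run:
```python
from h import *; from rig import robot
plan(.5687,-.0752,.17,5.2)
w=robot.camera_model("wrist"); im=robot.camera("wrist")
for X in [(.5687,-.0752,.108),(.5619,-.0001,.059),(.5665,-.0513,.075)]: print(proj(w,X)[0].round(1))
cv2.imwrite("pics/w1full.png",im[...,::-1]); np.savez("w1.npz",im=im,**w)
u=proj(w,[(.5665,-.0513,.07)])[0]; x,y=int(u[0])-100,max(0,min(250,int(u[1])-90)); print("origin",x,y)
cv2.imwrite("pics/w1.png",cv2.resize(im[y:y+150,x:x+200,::-1],None,fx=4,fy=4,interpolation=cv2.INTER_CUBIC))
```

```text
t=2.23 tcp [ 0.5731 -0.0782  0.1691] psi=5.0 q=[-0.33  0.54  1.6   0.    1.02 -0.42] F=[ 0.8 -0.7 -0.8] w=52.0
twist -0.2 shift now [-0.8 -4.2 -3.4] after twist [-0.8 -4.1 -3.4]
[315.3 212.6]
[316.  119.8]
[316. 177.]
origin 216 86
```

View pics/w1.png

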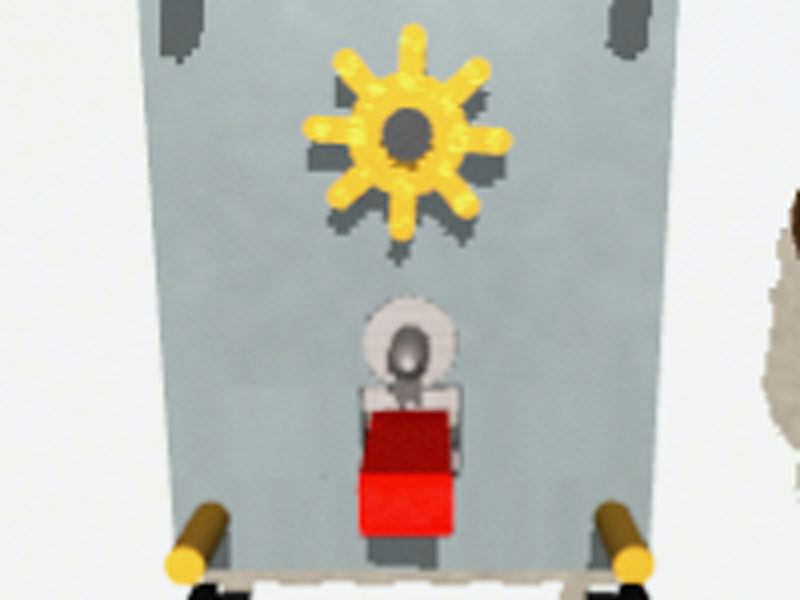

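The crop shows the pinion centre at (407,132) with all eight tips, the spindle, the wedge top centred at (406,504) and two post tops at (185,565) and (634,564). I'll refit the mixer and the pinion phase.

Run:
```python
from h import *
d=np.load("w1.npz"); w={k:d[k] for k in d.files if k!="im"}
uv=lambda a:np.array([216,86])+(np.array(a)-1.5)/4
tips=uv([(413,32),(480,68),(503,140),(470,208),(401,234),(338,200),(312,127),(344,58)])
pts=uv([(185,565),(634,564),(406,504)])
loc=[(-.054,-.07,.081),(.054,-.07,.081),(0,-.046,.108)]
def f(p):
    P=np.array([(.0237*np.cos(a),.0237*np.sin(a)+.0295,.059) for a in p[3]+np.radians(45)*np.arange(8)])
    q=proj(w,placed(P,p)); dd=q[:,None]-tips[None]; i=(dd**2).sum(-1).argmin(0)
    return np.concatenate([(q[i]-tips).ravel(),(proj(w,placed(loc,p))-pts).ravel()])
b=min((least_squares(f,[.5645,-.0294,.09,np.radians(y)]) for y in range(0,45,5)),key=lambda r:r.cost)
p=b.x; print(np.round(p[:2],4),np.degrees(p[2]),"pin phase in mixer",np.degrees(p[3])%45,"rms",np.sqrt((b.fun**2).mean()));print(b.fun.reshape(-1,2).round(1).tolist())
print(placed([(0,-.022,.047),(0,-.046,.045),(0,.0295,.059)],p).round(4))
# mesh: pinion tooth nearest -y dir, offset alpha
al=((np.degrees(p[3])+90+22.5)%45)-22.5
gap=90-al*8/12   # gear gap direction, in mixer frame
print("alpha",al,"gear tooth phase (world, mod 30)",(gap+15+np.degrees(p[2]))%30)
```

```text
[ 0.5659 -0.0288] 5.271897395425235 pin phase in mixer 41.0170673081303 rms 0.8164787943437759
[[0.2, -1.2], [1.1, -1.1], [1.4, 0.2], [0.9, 0.9], [0.1, 0.6], [-1.3, 0.6], [-1.4, 0.1], [-1.1, -1.0], [-0.2, 0.4], [0.3, 0.5], [-0.0, 0.4]]
[[ 0.568  -0.0507  0.047 ]
 [ 0.5702 -0.0746  0.045 ]
 [ 0.5632  0.0006  0.059 ]]
alpha -3.982932691869692 gear tooth phase (world, mod 30) 22.927185856671684
```

Run:
```python
from h import *
plan(.5697,-.0748,.066,5.2)
```

```text
t=2.28 tcp [ 0.5715 -0.0756  0.1693] psi=5.0 q=[-0.33  0.54  1.6   0.01  1.02 -0.42] F=[-1.3  1.3  0.4] w=52.4
twist -0.2 shift now [103.3  -0.4   0.2] after twist [103.3  -0.4   0.2]
```

>>> carry_out --commands '[[[0.6,26,0,0,0],[0.6,26,0,0,0],[0.6,26,0,0,0],[0.6,20,0,0,0],[0.6,5,0,0,0],[0.6,0,0,0,0]]]'

```text
time: 2.78
position: [0.569, -0.0636, 0.0649]
tool_rot: [0.476, 0.53, -0.476, 0.516]
ft_force: [-0.3, -0.1, 0.0]
grip_width: 0.0525
```

Run:
```python
from h import *
plan(.5697,-.0748,.066,5.2)
```

```text
t=2.78 tcp [ 0.569  -0.0636  0.0649] psi=5.4 q=[-0.31  0.69  1.68  0.01  0.8  -0.41] F=[-0.3 -0.1  0. ] w=52.5
twist 0.2 shift now [-1.3 -0.4 11.2] after twist [-1.3 -0.4 11.2]
```

>>> carry_out --commands '[[[0.6,0,0,11,0],[0.6,0,0,0,0]]]'

```text
time: 2.95
position: [0.57, -0.0727, 0.0658]
tool_rot: [0.475, 0.531, -0.475, 0.516]
ft_force: [-0.0, -0.1, -0.2]
grip_width: 0.0521
```

Run:
```python
from h import *
plan(.5697,-.0748,.066,5.2); o,R=state(); print(R.round(3))
```

```text
t=2.95 tcp [ 0.57   -0.0727  0.0658] psi=5.6 q=[-0.33  0.69  1.67  0.01  0.8  -0.43] F=[-0.  -0.1 -0.2] w=52.1
twist 0.4 shift now [-0.3 -0.5  2.1] after twist [-0.3 -0.5  2.1]
[[-0.015  0.995  0.097]
 [ 0.015  0.097 -0.995]
 [-1.    -0.013 -0.016]]
```

>>> carry_out --commands '[[[0.05,0,0,1,0],[0.05,0,0,0,0],[0.05,0,0,0,0],[0.05,0,0,0,0],[0.05,0,0,0,0],[0.05,0,0,0,0]]]' --force 45

```text
time: 3.45
position: [0.5722, -0.0752, 0.0711]
tool_rot: [0.476, 0.529, -0.474, 0.519]
ft_force: [-6.8, -1.5, 1.2]
grip_width: 0.02
```

>>> carry_out --commands '[[[0.05,-2,2,0,0],[0.05,-3,-3,0,0],[0.05,-3,3,0,0],[0.05,-4,-3,0,0],[0.05,-5,2,0,0],[0.05,-6,-2,0,0],[0.05,-8,0,0,0],[0.05,-10,0,0,0]]]'

```text
time: 4.12
position: [0.5694, -0.0749, 0.1122]
tool_rot: [0.476, 0.531, -0.475, 0.516]
ft_force: [-0.8, -0.2, -0.3]
grip_width: 0.0196
```

Run:
```python
from h import *
plan(.587,.318,.2,0)
```

```text
t=4.12 tcp [ 0.5694 -0.0749  0.1122] psi=5.5 q=[-0.33  0.61  1.65  0.01  0.9  -0.43] F=[-0.8 -0.2 -0.3] w=19.6
twist 5.5 shift now [ -82.2   53.9 -390.8] after twist [ -82.2   16.3 -394.1]
```

>>> carry_out --commands '[[[0.05,-35,0,0,0],[0.05,-35,0,0,0],[0.05,0,5,-40,0],[0.05,0,5,-40,0],[0.05,0,5,-40,0],[0.05,0,5,-40,0],[0.05,0,5,-40,0],[0.05,0,5,-40,0]]]'

```text
time: 4.78
position: [0.5887, 0.1629, 0.2067]
tool_rot: [0.486, 0.517, -0.473, 0.522]
ft_force: [-0.1, -1.0, 0.5]
grip_width: 0.0195
```

Run:
```python
from h import *
plan(.587,.318,.062,0); from rig import robot
cv2.imwrite("pics/t1.png",np.vstack([robot.camera("side")[60:260,150:470,::-1],robot.camera("wrist")[100:400,160:480,::-1]]))
```

```text
t=4.78 tcp [0.5887 0.1629 0.2067] psi=4.5 q=[0.08 0.52 1.5  0.01 1.1  0.  ] F=[-0.1 -1.   0.5] w=19.5
twist 4.5 shift now [ 145.8    8.  -153.9] after twist [ 145.8   -4.2 -154. ]
```

View pics/t1.png

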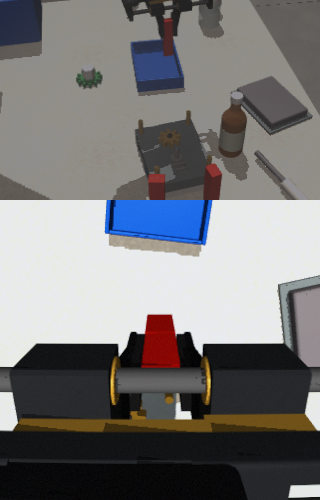

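The wedge is held and out of the slot, and the mixer deck is clear. On to the tray.

>>> carry_out --commands '[[[0.05,0,2,-40,0],[0.05,0,2,-40,0],[0.05,0,2,-40,0],[0.05,0,2,-34,0],[0.05,30,0,0,0],[0.05,30,0,0,0],[0.05,30,0,0,0],[0.05,20,0,0,0]]]'

```text
time: 5.55
position: [0.5965, 0.3283, 0.1158]
tool_rot: [0.494, 0.513, -0.458, 0.532]
ft_force: [-1.6, -0.7, -0.9]
grip_width: 0.0195
```

Run:
```python
from h import *
plan(.587,.318,.062,0)
```

```text
t=5.55 tcp [0.5965 0.3283 0.1158] psi=5.2 q=[0.34 0.7  1.42 0.   0.96 0.25] F=[-1.6 -0.7 -0.9] w=19.5
twist 5.2 shift now [ 53.  -13.4  10.2] after twist [ 53.  -12.4  11.4]
```

>>> carry_out --commands '[[[0.05,15,-4,3,0],[0.05,15,-4,3,0],[0.05,12,-4,3,0],[0.05,6,0,0,0],[0.05,3,0,0,0],[0.05,0,0,0,0]]]'

```text
time: 6.05
position: [0.5891, 0.3163, 0.0634]
tool_rot: [0.494, 0.512, -0.459, 0.532]
ft_force: [0.2, -1.1, -0.3]
grip_width: 0.0194
```

```bash
sed -i 's/^    print("twist"/    print("toolx tilt deg",np.degrees(R[:2,0]).round(2))\n    print("twist"/' h.py
python3 - <<'E'
from h import *
plan(.587,.318,.062,0)
E
```

```text
t=6.05 tcp [0.5891 0.3163 0.0634] psi=5.2 q=[ 0.33  0.76  1.48 -0.    0.85  0.23] F=[ 0.2 -1.1 -0.3] w=19.4
toolx tilt deg [3.09 1.04]
twist 5.2 shift now [ 1.3 -2.  -1.9] after twist [ 1.3 -2.1 -1.7]
```

>>> carry_out --commands '[[[0.05,3,0,0,0],[0.05,2,0,0,0],[0.05,0,0,0,0]]]'

```text
time: 6.3
position: [0.5923, 0.3169, 0.0614]
tool_rot: [0.496, 0.511, -0.457, 0.533]
ft_force: [-0.1, -0.4, -0.6]
grip_width: 0.0196
```

>>> carry_out --commands '[[[0.5,0,0,0,0],[0.5,0,0,0,0],[0.5,0,0,0,0],[0.5,-20,0,0,0],[0.5,-40,0,0,0],[0.5,-40,0,0,0],[0.5,-20,0,0,0]]]'

```text
time: 6.88
position: [0.5822, 0.3138, 0.1802]
tool_rot: [0.492, 0.513, -0.46, 0.531]
ft_force: [0.2, 1.0, -0.3]
grip_width: 0.0433
```

Run:
```python
from h import *; from rig import robot
plan(.4036,.305,.08,-30)
cv2.imwrite("pics/t2.png",np.vstack([cv2.resize(robot.camera("side")[70:190,200:360,::-1],None,fx=2,fy=2),robot.camera("wrist")[100:400,160:480,::-1]]))
```

```text
t=6.88 tcp [0.5822 0.3138 0.1802] psi=5.2 q=[ 0.33  0.6   1.42 -0.    1.07  0.23] F=[ 0.2  1.  -0.3] w=43.3
toolx tilt deg [2.83 0.94]
twist 35.2 shift now [  91.1 -183.6   -6.5] after twist [  91.1 -153.7  100.6]
```

View pics/t2.png

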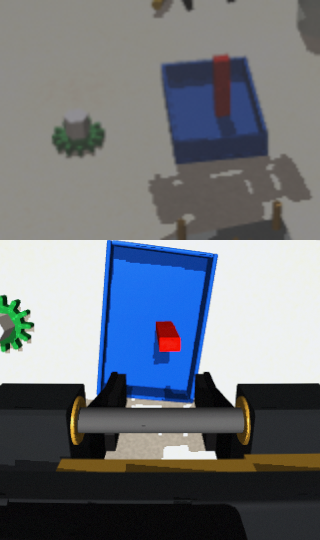

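The wedge stands upright in the tray. Next, the gear.

>>> carry_out --commands '[[[0.6,0,-36,-1,7],[0.6,0,-36,3,7],[0.6,0,-35,7,7],[0.6,0,-34,12,7],[0.6,0,-33,16,7],[0.6,0,0,0,0]]]'

```text
time: 7.48
position: [0.396, 0.3021, 0.166]
tool_rot: [0.633, 0.345, -0.596, 0.353]
ft_force: [-1.0, -0.7, -0.5]
grip_width: 0.0525
```

Run:
```python
from h import *
plan(.4036,.305,.08,-30)
```

```text
t=7.48 tcp [0.396  0.3021 0.166 ] psi=-30.9 q=[ 0.43  0.43  1.84 -0.01  0.82  0.98] F=[-1.  -0.7 -0.5] w=52.5
toolx tilt deg [2.97 0.89]
twist -0.9 shift now [86.3  1.9 -3. ] after twist [86.3  1.9 -2.9]
```

>>> carry_out --commands '[[[0.6,0,0,0,0],[0.6,0,0,0,0],[0.6,0,0,0,0],[0.6,0,0,0,0]]]'

```text
time: 7.82
position: [0.3944, 0.3019, 0.1643]
tool_rot: [0.631, 0.346, -0.596, 0.355]
ft_force: [-0.2, -0.6, -0.2]
grip_width: 0.0521
```

Run:
```python
from h import *
plan(.4036,.305,.08,-30)
```

```text
t=7.82 tcp [0.3944 0.3019 0.1643] psi=-30.6 q=[ 0.43  0.43  1.85 -0.01  0.82  0.97] F=[-0.2 -0.6 -0.2] w=52.1
toolx tilt deg [2.8  0.81]
twist -0.6 shift now [84.7  3.4 -4.2] after twist [84.7  3.5 -4.2]
```

>>> carry_out --commands '[[[0.6,10,0,0,0],[0.6,10,0,0,0],[0.6,10,0,0,0],[0.6,10,0,0,0],[0.6,10,0,0,0],[0.6,10,0,0,0],[0.6,10,0,0,0]]]'

```text
time: 8.4
position: [0.4131, 0.3061, 0.0936]
tool_rot: [0.638, 0.344, -0.59, 0.354]
ft_force: [0.5, -0.0, 0.2]
grip_width: 0.052
```

Run:
```python
from h import *
plan(.4036,.305,.08,-30)
```

```text
t=8.40 tcp [0.4131 0.3061 0.0936] psi=-30.8 q=[ 0.42  0.57  1.87 -0.01  0.64  0.97] F=[ 0.5 -0.   0.2] w=52.0
toolx tilt deg [3.77 1.21]
twist -0.8 shift now [12.9 -8.2  6.5] after twist [12.9 -8.3  6.4]
```

>>> carry_out --commands '[[[0.6,-40,0,0,0],[0.6,-40,0,0,0],[0.6,-40,0,0,0],[0.6,0,0,0,0]]]'

```text
time: 8.73
position: [0.409, 0.3023, 0.2015]
tool_rot: [0.629, 0.344, -0.602, 0.353]
ft_force: [0.8, 0.4, 0.8]
grip_width: 0.0526
```

Run:
```python
from h import *
plan(.4036,.305,.08,-30)
```

```text
t=8.73 tcp [0.409  0.3023 0.2015] psi=-31.0 q=[ 0.42  0.39  1.77 -0.01  0.94  0.97] F=[0.8 0.4 0.8] w=52.6
toolx tilt deg [2.24 0.5 ]
twist -1.0 shift now [121.2  -9.5   3.8] after twist [121.2  -9.6   3.7]
```

>>> carry_out --commands '[[[0.6,5,0,0,0],[0.6,5,0,0,0],[0.6,5,0,0,0],[0.6,5,0,0,0],[0.6,5,0,0,0],[0.6,5,0,0,0],[0.6,5,0,0,0],[0.6,5,0,0,0]]]'

```text
time: 9.4
position: [0.4133, 0.3021, 0.155]
tool_rot: [0.629, 0.344, -0.602, 0.352]
ft_force: [0.6, 0.1, -0.9]
grip_width: 0.0522
```

Run:
```python
from h import *
plan(.4036,.305,.08,-30)
```

```text
t=9.40 tcp [0.4133 0.3021 0.155 ] psi=-31.1 q=[ 0.42  0.46  1.81 -0.01  0.83  0.97] F=[ 0.6  0.1 -0.9] w=52.2
toolx tilt deg [2.2  0.46]
twist -1.1 shift now [ 74.5 -12.    4.5] after twist [ 74.5 -12.1   4.3]
```

>>> carry_out --commands '[[[0.6,-40,0,0,0],[0.6,0,0,0,0],[0.6,40,0,0,0],[0.6,0,0,0,0]]]'

```text
time: 9.73
position: [0.412, 0.3016, 0.1476]
tool_rot: [0.624, 0.344, -0.607, 0.352]
ft_force: [-1.4, -0.9, -1.3]
grip_width: 0.0523
```

Run:
```python
from h import *
plan(.4036,.305,.08,-30)
```

```text
t=9.73 tcp [0.412  0.3016 0.1476] psi=-31.0 q=[ 0.42  0.48  1.81 -0.01  0.83  0.97] F=[-1.4 -0.9 -1.3] w=52.3
toolx tilt deg [1.55 0.18]
twist -1.0 shift now [ 67.3 -10.4   2.5] after twist [ 67.3 -10.5   2.3]
```

Fast up-and-down cycles with pauses reduce the tilt. Repeating that.

>>> carry_out --commands '[[[0.6,-40,0,0,0],[0.6,0,0,0,0],[0.6,40,0,0,0],[0.6,0,0,0,0],[0.6,-40,0,0,0],[0.6,0,0,0,0],[0.6,40,0,0,0],[0.6,0,0,0,0]]]'

```text
time: 10.4
position: [0.414, 0.3031, 0.154]
tool_rot: [0.625, 0.345, -0.606, 0.352]
ft_force: [-1.6, -0.4, -0.8]
grip_width: 0.0524
```

Run:
```python
from h import *
plan(.4036,.305,.06,-30)
```

```text
t=10.40 tcp [0.414  0.3031 0.154 ] psi=-31.0 q=[ 0.42  0.47  1.8  -0.01  0.84  0.97] F=[-1.6 -0.4 -0.8] w=52.4
toolx tilt deg [1.66 0.24]
twist -1.0 shift now [ 93.6 -12.    5.5] after twist [ 93.6 -12.1   5.3]
```

>>> carry_out --commands '[[[0.6,9,-1.5,0.5,-1],[0.6,9,-1.5,0.5,0],[0.6,9,-1.5,0.5,0],[0.6,9,-1.5,0.5,0],[0.6,9,-1.5,0.5,0],[0.6,9,-1.5,0.5,0],[0.6,9,-1.5,0.5,0],[0.6,9,-1.5,0.5,0]]]'

```text
time: 11.07
position: [0.4071, 0.3087, 0.0868]
tool_rot: [0.627, 0.35, -0.596, 0.359]
ft_force: [0.0, 0.5, -1.0]
grip_width: 0.0522
```

Run:
```python
from h import *
plan(.4036,.305,.0155,-30)
```

```text
t=11.07 tcp [0.4071 0.3087 0.0868] psi=-29.9 q=[ 0.43  0.58  1.87 -0.01  0.65  0.97] F=[ 0.   0.5 -1. ] w=52.2
toolx tilt deg [2.57 0.66]
twist 0.1 shift now [71.  -3.6  7.3] after twist [71.  -3.6  7.3]
```

>>> carry_out --commands '[[[0.6,5,-0.5,1,0],[0.6,5,-0.5,1,0],[0.6,5,-0.5,1,0],[0.6,5,-0.5,1,0],[0.6,5,-0.5,1,0],[0.6,5,-0.5,1,0],[0.6,5,-0.5,1,0],[0.6,5,-0.5,1,0]]]'

```text
time: 11.73
position: [0.4007, 0.3039, 0.0425]
tool_rot: [0.627, 0.35, -0.596, 0.359]
ft_force: [0.3, -0.0, -0.7]
grip_width: 0.0522
```

Run:
```python
from h import *
plan(.4036,.305,.0155,-30)
```

```text
t=11.73 tcp [0.4007 0.3039 0.0425] psi=-29.8 q=[ 0.43  0.66  1.91 -0.02  0.53  0.97] F=[ 0.3 -0.  -0.7] w=52.2
toolx tilt deg [2.58 0.67]
twist 0.2 shift now [27.1  1.1 -1.5] after twist [27.1  1.1 -1.5]
```

>>> carry_out --commands '[[[0.6,5,0,0,0],[0.6,5,0,0,0],[0.6,5,0,0,0],[0.6,5,0,0,0],[0.6,3,0,0,0],[0.6,0,0,0,0]]]'

```text
time: 12.23
position: [0.4016, 0.3039, 0.0159]
tool_rot: [0.627, 0.35, -0.596, 0.359]
ft_force: [-0.2, -0.1, -0.3]
grip_width: 0.0524
```

Run:
```python
from h import *
plan(.4036,.305,.0165,-30)
```

```text
t=12.23 tcp [0.4016 0.3039 0.0159] psi=-29.9 q=[ 0.43  0.71  1.91 -0.02  0.47  0.97] F=[-0.2 -0.1 -0.3] w=52.4
toolx tilt deg [2.52 0.64]
twist 0.1 shift now [-0.5  1.2 -1.9] after twist [-0.5  1.2 -1.9]
```

>>> carry_out --commands '[[[0.6,0,1,-2,0],[0.2,0,0,0,0],[0.2,0,0,0,0],[0.2,0,0,0,0],[0.2,0,0,0,0],[0.2,0,0,0,0]]]' --force 30

```text
time: 12.73
position: [0.4042, 0.3057, 0.0166]
tool_rot: [0.628, 0.35, -0.596, 0.359]
ft_force: [-0.8, -0.1, 4.0]
grip_width: 0.028
```

Run:
```python
from h import *
plan(.4036,.305,.2,-30)
```

```text
t=12.73 tcp [0.4042 0.3057 0.0166] psi=-29.9 q=[ 0.43  0.71  1.91 -0.02  0.47  0.97] F=[-0.8 -0.1  4. ] w=28.0
toolx tilt deg [2.59 0.68]
twist 0.1 shift now [-183.3    5.9   -5.1] after twist [-183.3    5.9   -5.1]
```

>>> carry_out --commands '[[[0.2,-10,0,0,0],[0.2,-40,0,0,0],[0.2,-40,0,0,0],[0.2,-40,0,0,0],[0.2,0,0,0,0]]]'

```text
time: 13.15
position: [0.3962, 0.3031, 0.1501]
tool_rot: [0.624, 0.35, -0.599, 0.358]
ft_force: [1.5, -0.7, -0.9]
grip_width: 0.0279
```

>>> carry_out --commands '[[[0.2,0,20,14,0],[0.2,0,20,14,0],[0.2,0,20,14,0],[0.2,0,20,14,0],[0.2,0,20,14,0],[0.2,0,20,14,0],[0.2,0,20,14,0],[0.2,0,20,14,0]]]'

```text
time: 13.82
position: [0.4796, 0.1243, 0.1596]
tool_rot: [0.626, 0.353, -0.593, 0.362]
ft_force: [0.5, -0.1, -1.1]
grip_width: 0.0276
```

Run:
```python
from h import *
plan(.568,-.0507,.15,-37)
```

```text
t=13.82 tcp [0.4796 0.1243 0.1596] psi=-29.2 q=[0.02 0.43 1.85 0.02 0.81 0.52] F=[ 0.5 -0.1 -1.1] w=27.6
toolx tilt deg [2.7  0.77]
twist 7.8 shift now [ 11.4 162.1 110.1] after twist [ 11.4 175.6  87.1]
```

>>> carry_out --commands '[[[0.2,0,19,13,1],[0.2,0,19,13,1],[0.2,0,19,12,1],[0.2,0,19,12,1],[0.2,0,19,11,1],[0.2,0,19,11,1],[0.2,0,19,10,1],[0.2,0,19,10,1]]]'

```text
time: 14.48
position: [0.5561, -0.0446, 0.1625]
tool_rot: [0.651, 0.309, -0.618, 0.314]
ft_force: [0.4, 0.7, -1.4]
grip_width: 0.0281
```

Run:
```python
from h import *
plan(.568,-.0507,.15,-37)
```

```text
t=14.48 tcp [ 0.5561 -0.0446  0.1625] psi=-37.7 q=[-0.29  0.5   1.7   0.03  0.91  0.34] F=[ 0.4  0.7 -1.4] w=28.1
toolx tilt deg [2.53 0.78]
twist -0.7 shift now [13.  12.8 -1.9] after twist [13.  12.8 -1.8]
```

>>> carry_out --commands '[[[0.2,6,4,-1,0],[0.2,6,4,-1,0],[0.2,6,4,0,0],[0.2,6,1,0,0],[0.2,6,0,0,0],[0.2,6,0,0,0],[0.2,6,0,0,0],[0.2,6,0,0,0]]]'

```text
time: 15.15
position: [0.5696, -0.0505, 0.1112]
tool_rot: [0.65, 0.309, -0.619, 0.314]
ft_force: [-0.1, -0.2, -0.8]
grip_width: 0.0283
```

Run:
```python
from h import *
plan(.5677,-.0507,.1,-37)
from rig import robot; o,R=state()
def t(n,X):
    m=robot.camera_model(n); u=proj(m,X).round(1); print(n,u.tolist()); c=u[0].astype(int); x,y=c[0]-65,c[1]-50
    print(x,y); return cv2.resize(cv2.convertScaleAbs(robot.camera(n)[y:y+100,x:x+130,::-1],alpha=1.6),None,fx=4,fy=4,interpolation=cv2.INTER_CUBIC)
top=o["position"]-R[:,0]*.0234; bot=o["position"]+R[:,0]*.0166
a=[t(n,[bot,top,(.568,-.0507,.075)]) for n in("scene","side")]
cv2.imwrite("pics/i1.png",cv2.resize(np.vstack(a),(390,600)))
```

```text
t=15.15 tcp [ 0.5696 -0.0505  0.1112] psi=-37.7 q=[-0.3   0.6   1.7   0.04  0.81  0.34] F=[-0.1 -0.2 -0.8] w=28.3
toolx tilt deg [2.49 0.79]
twist -0.7 shift now [11.1 -1.7  1.7] after twist [11.1 -1.7  1.7]
scene [[290.5, 185.0], [289.9, 172.5], [291.4, 189.9]]
225 135
side [[328.0, 199.7], [327.4, 185.7], [326.8, 206.8]]
263 149
```

View pics/i1.png

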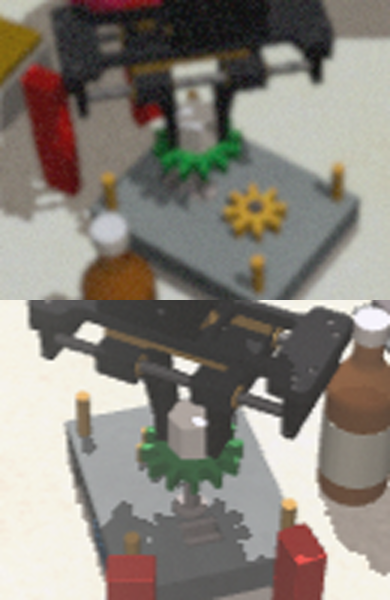

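The gear hangs level enough right above the spindle, with about 3 mm to go before its bore meets the tip. Clearances to the bottle and posts are fine. I'll lower it gently.

>>> carry_out --commands '[[[0.2,4,-1.5,1.5,0],[0.2,4,0,0,0],[0.2,4,0,0,0],[0.2,3,0,0,0],[0.2,3,0,0,0],[0.2,3,0,0,0]]]'

```text
time: 15.75
position: [0.5683, -0.0503, 0.0887]
tool_rot: [0.651, 0.309, -0.618, 0.314]
ft_force: [-0.4, 0.1, -1.7]
grip_width: 0.0279
```

>>> carry_out --commands '[[[0.2,3,0,0,0],[0.2,2,0,0,0]]]'

```text
time: 15.92
position: [0.5687, -0.0504, 0.0831]
tool_rot: [0.651, 0.309, -0.618, 0.314]
ft_force: [0.4, -0.2, -1.1]
grip_width: 0.0275
```

Run:
```python
from h import *
plan(.5677,-.0507,.08,-37)
```

```text
t=15.92 tcp [ 0.5687 -0.0504  0.0831] psi=-37.7 q=[-0.3   0.64  1.72  0.04  0.75  0.33] F=[ 0.4 -0.2 -1.1] w=27.5
toolx tilt deg [2.51 0.78]
twist -0.7 shift now [ 3.  -0.7  1. ] after twist [ 3.  -0.7  1. ]
```

>>> carry_out --commands '[[[0.2,3,-0.5,0.5,-0.5],[0.2,2,0,0,0],[0.2,1,0,0,0]]]'

```text
time: 16.17
position: [0.5683, -0.0505, 0.0762]
tool_rot: [0.649, 0.312, -0.617, 0.317]
ft_force: [0.6, -0.1, -1.1]
grip_width: 0.0277
```

>>> carry_out --commands '[[[0.2,2,0,0,0],[0.2,2,0,0,0]]]'

```text
time: 16.33
position: [0.5687, -0.0505, 0.072]
tool_rot: [0.649, 0.312, -0.617, 0.317]
ft_force: [-0.3, -0.5, -1.4]
grip_width: 0.0283
```

Run:
```python
from h import *
plan(.5677,-.0507,.0636,-37)
```

```text
t=16.33 tcp [ 0.5687 -0.0505  0.072 ] psi=-37.2 q=[-0.3   0.66  1.72  0.04  0.72  0.32] F=[-0.3 -0.5 -1.4] w=28.3
toolx tilt deg [2.54 0.78]
twist -0.2 shift now [ 8.4 -0.9  1.1] after twist [ 8.4 -0.9  1.1]
```

At 3.6 mm below the expected contact height there is no force, so it seems to be dropping into mesh straight away.

>>> carry_out --commands '[[[0.2,2,0,0,0],[0.2,2,0,0,0],[0.2,1.5,0,0,0]]]'

```text
time: 16.58
position: [0.5691, -0.0505, 0.066]
tool_rot: [0.649, 0.312, -0.617, 0.317]
ft_force: [-0.1, 0.6, -0.7]
grip_width: 0.0279
```

Run:
```python
from h import *
plan(.5677,-.0507,.0636,-37)
```

```text
t=16.58 tcp [ 0.5691 -0.0505  0.066 ] psi=-37.2 q=[-0.3   0.67  1.73  0.04  0.71  0.32] F=[-0.1  0.6 -0.7] w=27.9
toolx tilt deg [2.55 0.77]
twist -0.2 shift now [ 2.3 -1.   1.1] after twist [ 2.3 -1.   1.1]
```

>>> carry_out --commands '[[[0.2,1,0,0,0],[0.2,1,0,0,0],[0.2,0.5,0,0,0]]]'

```text
time: 16.83
position: [0.5692, -0.0503, 0.0634]
tool_rot: [0.649, 0.312, -0.617, 0.317]
ft_force: [-1.7, -0.0, 7.6]
grip_width: 0.0279
```

>>> carry_out --commands '[[[0.2,1,0,0,0],[0.2,0,0,0,0]]]'

```text
time: 17.0
position: [0.5693, -0.0503, 0.0639]
tool_rot: [0.649, 0.312, -0.617, 0.318]
ft_force: [-0.3, -0.3, -0.5]
grip_width: 0.0282
```

>>> carry_out --commands '[[[0.5,0,0,0,0],[0.5,0,0,0,0],[0.5,0,0,0,0],[0.5,-5,0,0,0],[0.5,-10,0,0,0],[0.5,-20,0,0,0],[0.5,-30,0,0,0],[0.5,-30,0,0,0]]]'

```text
time: 17.67
position: [0.561, -0.0507, 0.1575]
tool_rot: [0.646, 0.315, -0.62, 0.314]
ft_force: [0.6, -0.1, 0.7]
grip_width: 0.0434
```

>>> carry_out --commands '[[[0.5,-30,0,-20,0],[0.5,-30,0,-30,0],[0.5,-20,0,-30,0],[0.5,0,0,0,0],[0.5,0,0,0,0]]]'

```text
time: 18.08
position: [0.6104, 0.0126, 0.2563]
tool_rot: [0.651, 0.311, -0.616, 0.317]
ft_force: [-0.3, -0.6, -1.3]
grip_width: 0.0435
```

Run:
```python
from h import *; from rig import robot
plan(.5677,-.0507,.2,-37)
M=[.5659,-.0288,.092]; loc=placed([(0,-.022,.087)],M)
for n in("scene","side"):
    im=robot.camera(n)[...,::-1]; cv2.imwrite(f"pics/{n}9.png",im); u=proj(robot.camera_model(n),loc)[0]; print(n,u)
s,d=cv2.imread("pics/scene9.png"),cv2.imread("pics/side9.png")
z=lambda i,x,y,f,w,h:cv2.resize(cv2.convertScaleAbs(i[y:y+h,x:x+w],alpha=1.5),None,fx=f,fy=f,interpolation=cv2.INTER_CUBIC)
a=np.vstack([np.hstack([z(s,235,140,4,100,75),z(d,275,155,4,100,75)]),np.hstack([z(s,170,90,1.25,320,240),z(d,160,60,1.25,320,240)])])
cv2.imwrite("pics/f.png",a);print(a.shape)
```

```text
t=18.08 tcp [0.6104 0.0126 0.2563] psi=-37.3 q=[-0.17  0.45  1.47  0.02  1.18  0.47] F=[-0.3 -0.6 -1.3] w=43.5
toolx tilt deg [2.74 0.83]
twist -0.3 shift now [53.3  2.8 78.5] after twist [53.3  2.3 78.5]
scene [291.20368089 186.48604312]
side [326.85632124 202.67759313]
(600, 800, 3)
```

View pics/f.png

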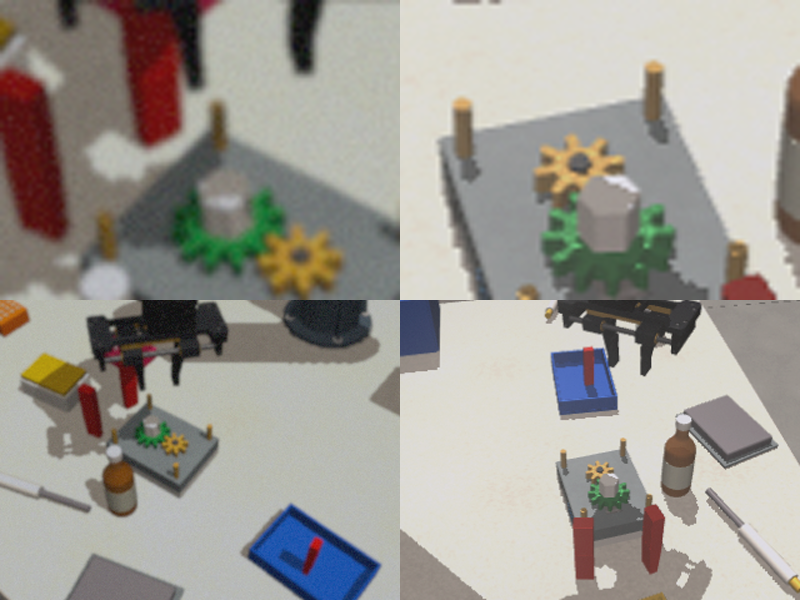

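The hub top is at scene (291,186) against a predicted (291.2,186.5) for home, and at side (327.5,202) against (326.9,202.7). The gear is meshed and level with the pinion, the wedge is in the tray, and the bystanders are undisturbed. Handing in.

```bash
python3 -c "
from rig import robot
print(robot.hand_in())"
```

```text
the job is handed in; nothing more can be done
None
```

The job is done and handed in at about 18 s of the 70 s allowed. The hand-in itself reports no verdict.

- **Wedge:** I gripped it across its 20 mm width and worked it to and fro along x out of the slot. It now stands upright in the blue tray.
- **Gear:** I gripped it by its hub flats and turned it to the pinion angle read from the wrist picture. It dropped into mesh on the first try, so no rocking was needed. The first resistance was 8 N upward, with the tool within about 0.5 mm of the height calculated for fully home. I then released it and drew clear.
- **Last checks:** The gear's hub top was within about 1 pixel (roughly 2 mm) of its predicted home position in both fixed cameras. The wedge is in the tray. The bottle shows no movement by eye in both views, and the tip box none in the scene view. The tube rack was mostly hidden in the last crops; the arm never went near it.
- **Disagreements:** The fixed cameras and the wrist camera differed by about 1.5 mm on the mixer's position. The tool also built up a tilt of about 2.6° during fast moves, which I only partly removed. I saw no sign that it affected the seating, but I did not measure how level the gear sits after release.

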